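# Dial open the long key box

### The job

Unlock the long key box (the one with the carrying handle) by dialling its combination: turn its dial clockwise until it points at the two dots, then back anticlockwise past the single dot to the three dots, then clockwise again to the single dot, stopping for a second at each. Let go and leave the dial on the single dot; do not turn the dial of the small square box.

Things in the scene. Friction and masses are not known exactly. Their poses are not given: they have to be found in the camera images.
- long_box: The key box to unlock: grey steel, 260 x 150 mm, 90 mm high, on its back, fixed on the bench, door and dial up. Origin: centre of its underside; x axis across it, away from the robot; y along its length. Dial axis at y = -45 mm; a low carrying handle (26 mm high) at y = +95 mm.
- long_dial_grip (a point): Grip point of its dial, on the vertical turning axis, 122 mm above the bench. Dial: black bar 46 x 16 mm on a steel disc of 68 mm diameter; the bar's flat sides rise from the disc's top, 22 mm below this point, to 18 mm above it. The frame turns with the dial: z up, x along the bar to its pointed nose (white line); pinch the bar along y.
- long_dial (a joint): Dial angle in rad: 0 with the nose at the single dot (on the box's +x side), growing clockwise seen from above. Two dots in a radial row at +0.70, three at -0.70; end stops at -1.0 and +1.0, so it cannot go right round. Light friction (0.05 N m), no spring or clicks; it stays where it is left.
- small_dial_nose (a point): Bystander, not to be turned: tip of the nose of an identical dial, 32 mm from its turning axis, in the middle of a grey steel box 150 x 150 mm, 90 mm high, without a carrying handle, fixed beside the long one (either may be on the left).

How it is judged:
By the outcome, as a careful person would: the job done as asked, in the order asked, and still so for the second after the job is handed in, with the robot touching nothing.
It also fails if it takes over 45 s, if anything falls off the work surface, if the arm or the gripper's body presses on something with over 40 N, if the wrist force passes 120 N, or if a joint passes its speed limit or range.

### The arm

A 6-joint arm with a two-finger parallel gripper is mounted at the origin on the work surface. World frame = base frame: x ahead of the robot, y to its left, z up, the work surface at z = 0. Lengths are in m, angles in rad, forces in N, time in s.
With the tool pointing down it reaches from about 0.225 to 0.725 m from the base axis. Payload 3.1 kg.
Tool frame: the origin (TCP) lies on the centre line of the jaws, within the pads' length; the fingertips stand env.nose_length ahead of it and the grasp point (between the pads) lies 2 mm behind it (env.nose_length is the distance from the TCP to the fingertips, in m); x points along the fingers, z is the direction in which the jaws open and shut, and the axes are right-handed (so a half turn about x gives the same grasp; the last joint's range is limited). The gripper opens to 85 mm and grips with 20 to 120 N. Pads are 22 mm wide; open, the fingers measure 114 mm over their backs; the gripper's body (76 mm by 85 mm) begins 54 mm behind the grasp point. The pads swing forward as they close: fully open they stand 13 mm farther back than shut.
Start: joints at [1.1, 0.048, 0.099, 1.622, 0, 1.443], TCP at [0.176, 0.494, 0.248] pointing down, gripper open.
Joint ranges: [-2.91, 2.91], [-0.99, 1.94], [-1.21, 1.42], [-2.12, 2.29], [-1.49, 1.47], [-3.14, 3.14]. Speed limits (rad/s): [2.79, 2.79, 3.14, 3.14, 3.14, 3.14].

### API

Orientations are given as a 3x3 rotation matrix whose columns are the frame's x, y, z axes.
In Python, from rig import read_state, optics, workorder, env gives the robot as it stands. The module is installed in compiled form; this text tells all that it offers.
- The arm moves only by the shell command python3 -m jog 'ROWS' [FORCE]. ROWS is JSON, a list of rows, each a list of 7 numbers: the turn, a rotation vector about the tool's x, y, z in degrees, then the shift along the tool's x, y, z in m, then the opening, from 0 (shut) to 1 (fully open). A call has exactly 8 rows; each row shifts and turns the commanded pose from where the row before left it, along the tool's axes as they then stand; what a row does not reach is not made up. A row lasts 1/10 s, in which the tool goes at most 50 mm and 8.59 degrees, less where a joint would pass 70% of its speed; a pose out of reach is approached as far as the arm can. A call is refused whole if a number of a shift passes 0.05 or a number of a turn 8.59, either way. A call with a gripper value outside its range is refused whole. The fingers move at their own pace and stop on an object; FORCE is the grip in N (left out, the last holds). Time passes only in rows, so rows that do not move let the fingers close, or fill a call up. It gives the time, the measured TCP pose, the force and the opening at its end, in the units of the state.
- read_state(): the state, without advancing time (a new reading comes with each control period).
- optics.capture(name): name is "scene" or "top"; returns the picture (384x512x3 uint8, blue, green, red); there is no depth.
- optics.camera_params(name): a dict with "intrinsics" (3x3 intrinsics, pixels), "R" (3x3) and "t" (3): a world point X has camera coordinates R X + t. Camera axes: x right, y down, z forward; pixel columns grow to the right and rows downward; lengths in m; the calibration is good to about 2 mm. A picture is of the moment at which its call begins. camera_params takes no time and is no camera call.
- workorder.job_done(): hands the job in, once; it reports no verdict.
The state is a dict: "t": time; "joints": joint angles; "qvel": joint speeds; "joint_efforts": joint torques, N m; "eef_pos": TCP position; "ee_rot": TCP orientation; "ft_force": force on the tool from outside, world axes, zero at the start; "wrist_torque": the same for the moment, N m; "width": opening from 0.0 (shut) to 1.0 (fully open).
Only numpy, scipy, OpenCV 4.12 (cv2) and the standard library are available. Lean on these libraries where they do the work, as an engineer would, in place of code of your own. Each camera call takes 0.05 s, during which the arm holds its last target.

## Working session

There is one attempt and no reset: what is moved stays moved. The work goes in short steps, Python scripts to look and compute and a shell command to move; the robot and the scene stay as the last step left them, time stands still between calls to the robot, and variables do not carry over. Pictures are saved under pics/ and viewed, and the job is handed in when it is done.

```bash
mkdir -p pics
python3 - <<'E'
from rig import read_state, optics, workorder, env
import cv2, numpy as np
np.set_printoptions(precision=4,suppress=True)
s=read_state(); print(s, env.nose_length)
for n in("scene","top"):
    im=optics.capture(n); cv2.imwrite(f"pics/{n}0.png",im); np.save(f"pics/{n}0.npy",im)
    p=optics.camera_params(n); print(n,p, -p["R"].T@p["t"])
E
```

```text
{'t': 0.0, 'joints': array([ 1.1002,  0.0488,  0.0976,  1.622 , -0.    ,  1.443 ]), 'qvel': array([-0.0011,  0.0009, -0.0003, -0.002 ,  0.0009,  0.0002]), 'joint_efforts': array([  0.    , -33.8781,  32.0016,   0.0203,  -0.0001,  -0.    ]), 'eef_pos': array([0.1762, 0.4939, 0.2471]), 'ee_rot': array([[-0.0011, -0.9418,  0.3361],
       [-0.0021,  0.3361,  0.9418],
       [-1.    ,  0.0003, -0.0024]]), 'ft_force': array([-0.1207, -0.4922, -0.4244]), 'wrist_torque': array([ 0.0047,  0.0075, -0.0508]), 'width': 1.0030558968870207} 0.017
scene {'intrinsics': array([[375.8949,   0.    , 257.0397],
       [  0.    , 375.8949, 193.5034],
       [  0.    ,   0.    ,   1.    ]]), 'R': array([[-0.5029,  0.8641,  0.0194],
       [ 0.5749,  0.3512, -0.739 ],
       [-0.6454, -0.3605, -0.6735]]), 't': array([ 0.2948, -0.2381,  1.0708])} [0.9762 0.2149 0.5395]
top {'intrinsics': array([[481.9416,   0.    , 252.2616],
       [  0.    , 481.9416, 191.7513],
       [  0.    ,   0.    ,   1.    ]]), 'R': array([[ 0.0113, -0.9999, -0.0074],
       [-0.9871, -0.01  , -0.1596],
       [ 0.1595,  0.0091, -0.9872]]), 't': array([-0.0401,  0.5692,  0.9323])} [ 0.4137 -0.0429  1.0109]
```

View pics/scene0.png

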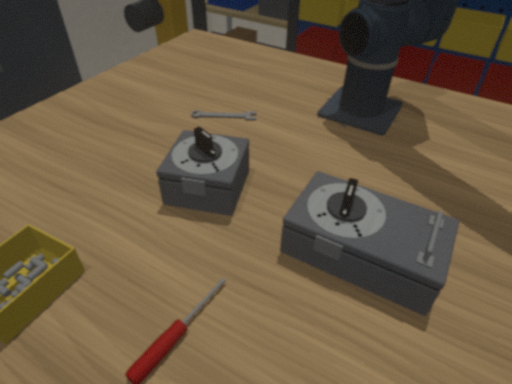

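View pics/top0.png

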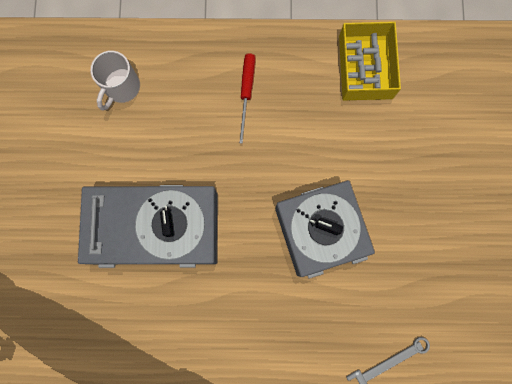

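The top view shows the long box at left, with its handle at pixel (96,223) and its dial at about (168,223). The small box is at about (325,228). I'll zoom in on the long dial.

Run:
```python
import cv2, numpy as np
t=np.load("pics/top0.npy"); s=np.load("pics/scene0.npy")
cv2.imwrite("pics/z0.png",cv2.resize(t[175:275,70:225],None,fx=5,fy=5,interpolation=cv2.INTER_CUBIC))
cv2.imwrite("pics/z1.png",cv2.resize(s[165:310,275:465],None,fx=4,fy=4,interpolation=cv2.INTER_CUBIC))
```

```text
(no output)
```

View pics/z0.png

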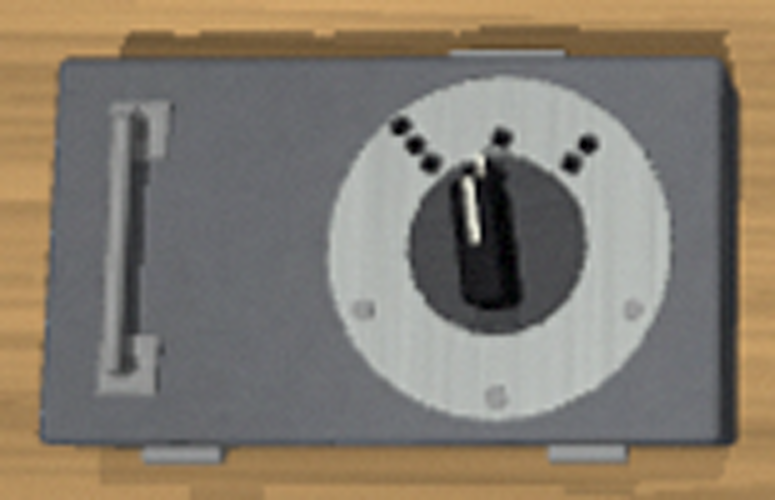

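View pics/z1.png

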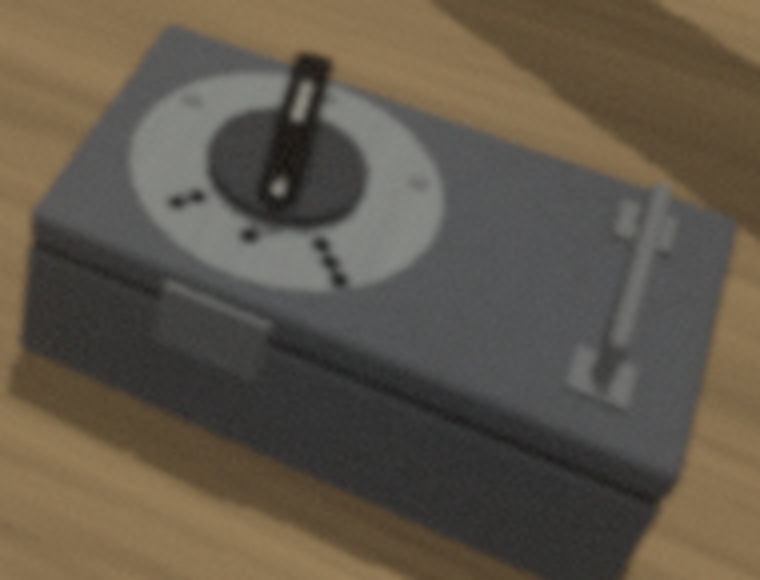

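```bash
cat > h.py <<'E'
import cv2, numpy as np
from rig import read_state, optics, workorder, env
np.set_printoptions(precision=4,suppress=True)
def cast(n,uv,z):
    p=optics.camera_params(n); R=p["R"];t=p["t"];K=p["intrinsics"]
    c=-R.T@t; uv=np.atleast_2d(np.asarray(uv,float))
    d=(R.T@np.linalg.inv(K)@np.c_[uv,np.ones(len(uv))].T).T
    return c+d*((z-c[2])/d[:,2])[:,None]
def proj(n,X):
    p=optics.camera_params(n); q=p["intrinsics"]@(p["R"]@np.asarray(X,float)+p["t"]); return q[:2]/q[2]
E
python3 - <<'E'
from h import *
for n,(x0,y0,x1,y1) in {"top":(70,175,225,275),"scene":(275,165,465,310)}.items():
    im=np.load(f"pics/{n}0.npy")[y0:y1,x0:x1]; k=6
    b=cv2.resize(im,None,fx=k,fy=k,interpolation=cv2.INTER_CUBIC)
    g=cv2.cvtColor(b,cv2.COLOR_BGR2GRAY).astype(int); sat=b.max(2).astype(int)-b.min(2)
    th=135 if n=="top" else 118
    m=((g>th)&(sat<30)).astype(np.uint8)
    cs,_=cv2.findContours(m,cv2.RETR_EXTERNAL,cv2.CHAIN_APPROX_NONE)
    c=max(cs,key=cv2.contourArea); h=cv2.convexHull(c)
    f=lambda q:(np.asarray(q,float)+.5)/k-.5+[x0,y0]
    e=cv2.fitEllipse(h); print(n,"ring px",f(e[0]),"axes px",np.array(e[1])/k)
    P=cast(n,f(h[:,0]),0.091)[:,:2].astype(np.float32); cc,r=cv2.minEnclosingCircle(P); print(" ring z.091",cc,r, "ellipsefit",cv2.fitEllipse(P))
    ring=np.zeros_like(m); cv2.drawContours(ring,[h],-1,1,-1)
    dk=((g<85 if n=="top" else g<75)&(ring>0)).astype(np.uint8)
    cs,_=cv2.findContours(dk,cv2.RETR_EXTERNAL,cv2.CHAIN_APPROX_NONE)
    for c in cs:
        a=cv2.contourArea(c)
        if a<60: continue
        M=cv2.moments(c); q=f([M['m10']/M['m00'],M['m01']/M['m00']]); X=cast(n,q,0.091)[0]
        v=X[:2]-np.array(cc); print("  blob",a/k/k,q,X,"r",np.hypot(*v),"az",np.degrees(np.arctan2(v[1],v[0])))
    vis=b.copy(); vis[dk>0]=(0,0,255); cv2.drawContours(vis,[h],-1,(0,255,0),1); cv2.imwrite(f"pics/v_{n}.png",cv2.resize(vis,None,fx=.65,fy=.65))
E
```

```text
top ring px [169.3768 224.3201] axes px [68.1004 70.0288]
 ring z.091 (0.49824464321136475, 0.1235937774181366) 0.06659915298223495 ellipsefit ((0.498251736164093, 0.12364868074655533), (0.1323637068271637, 0.132599338889122), 94.73316192626953)
  blob 936.4444444444445 [168.9458 223.7746] [0.4985 0.1245 0.091 ] r 0.0009240229880960329 az 72.01749168345972
  blob 8.98611111111111 [183.7875 207.33  ] [0.5306 0.0971 0.091 ] r 0.0417877588387388 az -39.35680233840496
  blob 9.166666666666666 [155.6551 207.2907] [0.5301 0.1513 0.091 ] r 0.04222630138833698 az 41.08724486232064
  blob 8.708333333333334 [152.599  203.6267] [0.5371 0.1576 0.091 ] r 0.0516282042093585 az 41.13524593444955
  blob 8.625 [187.0801 203.4684] [0.5381 0.091  0.091 ] r 0.051505484277363525 az -39.265942156942714
  blob 9.472222222222223 [169.864  202.2623] [0.5401 0.1243 0.091 ] r 0.041888066955454 az 0.9897349382392263
  blob 9.069444444444445 [149.6284 199.8107] [0.5445 0.1636 0.091 ] r 0.06117952200627678 az 40.877587745178275
scene ring px [343.1345 209.6214] axes px [50.8344 72.4698]
 ring z.091 (0.49986353516578674, 0.12139957398176193) 0.0651727020740509 ellipsefit ((0.5009081959724426, 0.11840761452913284), (0.12035273015499115, 0.12821391224861145), 116.61646270751953)
  blob 7.0 [337.0324 223.297 ] [0.5407 0.1233 0.091 ] r 0.04086799531414209 az 2.612845161063567
  blob 3.986111111111111 [318.9167 215.0498] [0.5387 0.0902 0.091 ] r 0.049766770881626086 az -38.76386328185035
  blob 4.194444444444445 [323.7469 213.718 ] [0.5315 0.096  0.091 ] r 0.04061560376089218 az -38.77059193052433
  blob 566.7638888888889 [340.3757 206.9377] [0.5014 0.1141 0.091 ] r 0.0074641336434829895 az -77.89800451850306
```

View pics/v_top.png

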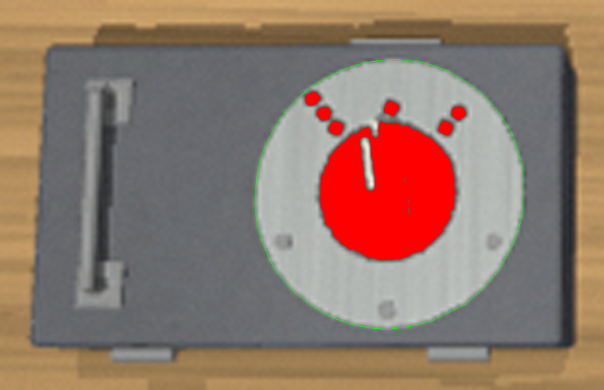

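Run:
```python
from h import *
C=np.array([.4983,.1236])
print("axis top px",proj("top",[*C,.14]),proj("top",[*C,.1]))
for n,(x0,y0,x1,y1),th in (("top",(155,200,182,240),110),("scene",(335,175,362,218),85)):
    k=8; im=np.load(f"pics/{n}0.npy")[y0:y1,x0:x1]
    b=cv2.resize(im,None,fx=k,fy=k,interpolation=cv2.INTER_CUBIC); g=b.min(2)
    cv2.imwrite(f"pics/w_{n}.png",cv2.resize(b,None,fx=1.7,fy=1.7))
    m=(g>th).astype(np.uint8); cs,_=cv2.findContours(m,cv2.RETR_EXTERNAL,cv2.CHAIN_APPROX_NONE)
    for c in cs:
        a=cv2.contourArea(c)/k/k
        if a<3 or a>100: continue
        q=(c[:,0]+.5)/k-.5+[x0,y0]
        P=cast(n,q,.14)[:,:2]; mu=P.mean(0); u,s,v=np.linalg.svd(P-mu); d=v[0]*np.sign(v[0][0])
        print(n,a,q.mean(0),"mean",mu-C,"az",np.degrees(np.arctan2(d[1],d[0])),"ext",((P-C)@d).min(),((P-C)@d).max(),"off",(mu-C)@[-d[1],d[0]])
```

```text
axis top px [164.6143 221.3687] [168.5557 223.4545]
top 6.5390625 [180.1785 238.323 ] mean [-0.0304 -0.0294] az -50.73812776454536 ext -0.0006912032181133618 0.007476482729137079 off -0.042097614267875554
top 11.21875 [156.7192 238.1915] mean [-0.0306  0.013 ] az 63.52622060656153 ext -0.008630743824203334 0.003910542208021197 off 0.033201448631003175
top 25.578125 [163.8545 216.4386] mean [0.009  0.0017] az 9.682950606226276 ext -0.00315016674380717 0.021472175274629617 off 0.00021182053422027906
scene 7.15625 [344.2411 211.5089] mean [0.0613 0.0101] az 6.1355207325957 ext 0.05826908935551792 0.06571861353537008 off 0.0034880908448878564
scene 25.7421875 [350.0588 189.8432] mean [0.0095 0.0007] az 9.05821869706072 ext -0.002788491580977974 0.021511660889138393 off -0.0008354321012476911
scene 66.421875 [358.9812 191.3635] mean [0.0055 0.0142] az 18.768612506716575 ext -0.0070798233237972285 0.026320744365819496 off 0.0116674859049555
scene 3.46875 [360.5544 178.9315] mean [-0.0257  0.0063] az 33.87868647134162 ext -0.021115115467216027 -0.014295372124863304 off 0.01954425181254511
scene 4.34375 [355.9639 175.2103] mean [-0.0311 -0.0035] az -41.433847576194204 ext -0.02603334334076055 -0.01725554953116725 off -0.02322645920886016
```

View pics/w_top.png

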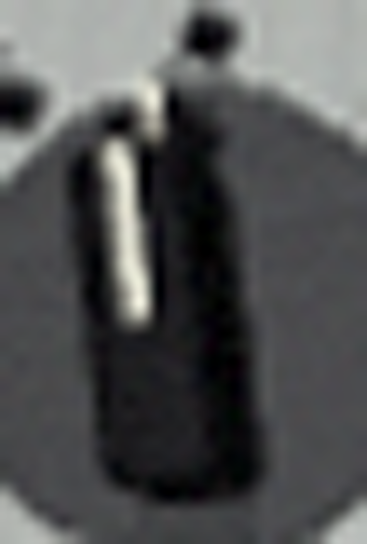

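View pics/w_scene.png

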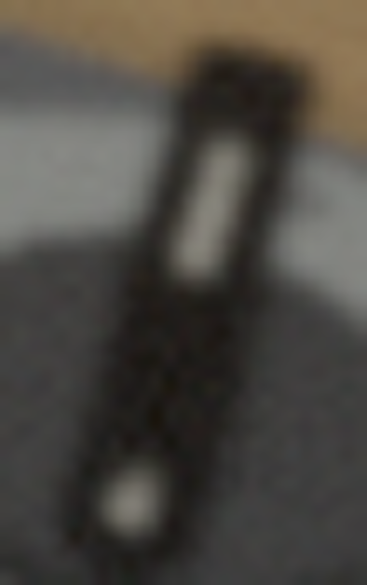

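The long dial's axis is at (0.4983, 0.1236), and the single dot is at azimuth 0.95°. The nose is at about 9.4°, with both views agreeing, so the dial reads about -0.15 rad. I'll move over it now.

```bash
python3 -m jog '[[0,0,0,0,-0.042,-0.0235,1],[0,0,0,0,-0.042,-0.0235,1],[0,0,0,0,-0.042,-0.0235,1],[0,0,0,0,-0.042,-0.0235,1],[0,0,0,0,-0.042,-0.0235,1],[0,0,0,0,-0.042,-0.0235,1],[0,0,0,0,-0.042,-0.0235,1],[0,0,0,0,-0.042,-0.0235,1]]'
python3 -m jog '[[0,0,0,0,-0.042,-0.0235,1],[0,0,0,0,-0.042,-0.0235,1],[-7.3,0,0,0,0,0,1],[-7.3,0,0,0,0,0,1],[-7.3,0,0,0,0,0,1],[-7.3,0,0,0,0,0,1],[0,0,0,0,0,0,1],[0,0,0,0,0,0,1]]'
cat > st.py <<'E'
from h import *
import sys
s=read_state(); R=s["ee_rot"]; D=np.array([.4983,.1236,float(sys.argv[1])])-s["eef_pos"]
print("t",s["t"],"pos",s["eef_pos"],"tool delta",R.T@D,"jaw az",np.degrees(np.arctan2(R[1,2],R[0,2]))-90,"bar/wid",s["width"]);print("x",R[:,0],"F",s["ft_force"],"T",s["wrist_torque"],s["joints"])
E
python3 st.py .126
```

```text
t: 0.9
eef_pos: [0.4305, 0.2027, 0.2479]
ee_rot: [[-0.001, -0.942, 0.336], [0.0, 0.336, 0.942], [-1.0, 0.001, -0.0]]
ft_force: [0.3, 0.5, 0.4]
width: 1.0
t: 1.7
eef_pos: [0.4928, 0.1319, 0.2479]
ee_rot: [[-0.001, -0.987, -0.163], [-0.0, -0.163, 0.987], [-1.0, 0.001, 0.0]]
ft_force: [0.0, 0.5, 0.1]
width: 0.999
t 1.7 pos [0.4928 0.1319 0.2479] tool delta [ 0.1219 -0.0041 -0.0091] jaw az 9.405749344851841 bar/wid 0.9993570667661471
x [-0.0008 -0.0001 -1.    ] F [0.0238 0.5363 0.1105] T [-0.0151 -0.0207 -0.044 ] [ 0.13    0.0102  0.0597  1.6211 -0.     -0.0341]
```

```bash
python3 -m jog '[[0,0,0,0,-0.004,-0.009,1],[0,0,0,0.02,0,0,1],[0,0,0,0.03,0,0,1],[0,0,0,0.03,0,0,1],[0,0,0,0.02,0,0,1],[0,0,0,0.012,0,0,1],[0,0,0,0,0,0,1],[0,0,0,0,0,0,1]]'; python3 st.py .126
python3 - <<'E'
from h import *
for n,(x0,y0,x1,y1) in {"top":(70,150,260,280),"scene":(275,100,465,260)}.items():
    im=optics.capture(n); cv2.imwrite(f"pics/a_{n}.png",cv2.resize(im[y0:y1,x0:x1],None,fx=3.5,fy=3.5,interpolation=cv2.INTER_CUBIC))
E
```

```text
t: 2.5
eef_pos: [0.499, 0.1236, 0.1371]
ee_rot: [[0.001, -0.986, -0.165], [0.0, -0.165, 0.986], [-1.0, -0.001, -0.0]]
ft_force: [-0.9, -0.4, -0.2]
width: 0.997
t 2.5 pos [0.499  0.1236 0.1371] tool delta [0.0111 0.0007 0.0001] jaw az 9.52539113067273 bar/wid 0.9965151422173144
x [ 0.001  0.    -1.   ] F [-0.9412 -0.3675 -0.2308] T [0.0304 0.0229 0.0504] [ 0.1123  0.0229 -0.1476  1.3993 -0.0001 -0.0539]
```

View pics/a_scene.png

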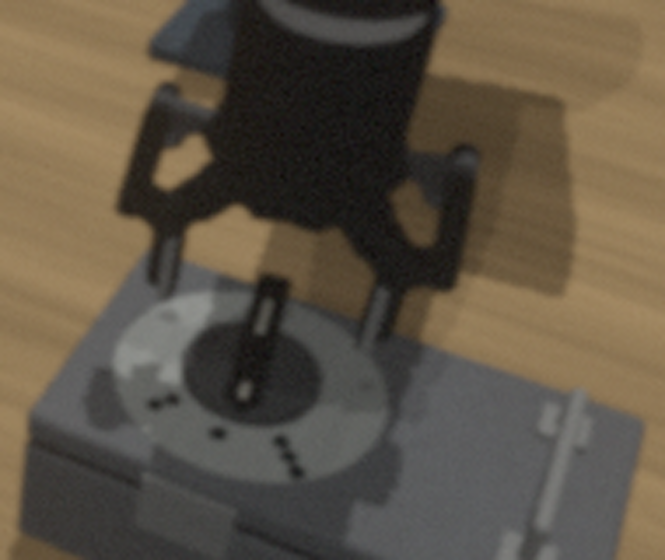

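The bar at about (262,340) in the crop is centred between the open fingers and clear of both. I'll lower and close.

```bash
python3 -m jog '[[0,0,0,0.011,0.0005,0,1],[0,0,0,0,0,0,0.6],[0,0,0,0,0,0,0.35],[0,0,0,0,0,0,0.25],[0,0,0,0,0,0,0.1],[0,0,0,0,0,0,0.1],[0,0,0,0,0,0,0],[0,0,0,0,0,0,0]]' 25; python3 st.py .126
python3 -m jog '[[0,0,0,0,0,0,0],[0,0,0,0,0,0,0],[0,0,0,0,0,0,0],[0,0,0,0,0,0,0],[0,0,0,0,0,0,0],[0,0,0,0,0,0,0],[0,0,0,0,0,0,0],[0,0,0,0,0,0,0]]' 40; python3 st.py .126
```

```text
t: 3.4
eef_pos: [0.4981, 0.124, 0.1256]
ee_rot: [[0.0, -0.986, -0.166], [0.001, -0.166, 0.986], [-1.0, -0.0, 0.001]]
ft_force: [-1.6, 1.4, 1.9]
width: 0.185
t 3.4 pos [0.4981 0.124  0.1256] tool delta [-0.0004 -0.0002 -0.0004] jaw az 9.569361318659304 bar/wid 0.18506815802103502
x [ 0.0003  0.0007 -1.    ] F [-1.5865  1.3837  1.9246] T [ 0.2108  0.116  -0.0112] [ 0.1129  0.0254 -0.1681  1.377   0.0007 -0.0541]
t: 4.2
eef_pos: [0.4981, 0.124, 0.1257]
ee_rot: [[0.0, -0.986, -0.166], [0.001, -0.166, 0.986], [-1.0, -0.001, 0.001]]
ft_force: [-1.2, 3.5, 4.4]
width: 0.179
t 4.2 pos [0.4981 0.124  0.1257] tool delta [-0.0003 -0.0001 -0.0004] jaw az 9.570916285792265 bar/wid 0.17918809134138242
x [ 0.0004  0.0007 -1.    ] F [-1.2398  3.4943  4.409 ] T [ 0.7906  0.3219 -0.0269] [ 0.1128  0.0253 -0.168   1.377   0.0007 -0.0542]
```

```bash
python3 -m jog '[[6,0,0,0,0,0,0],[6.5,0,0,0,0,0,0],[6.5,0,0,0,0,0,0],[6.5,0,0,0,0,0,0],[6.5,0,0,0,0,0,0],[6.5,0,0,0,0,0,0],[6.5,0,0,0,0,0,0],[3,0,0,0,0,0,0]]'; python3 st.py .126
```

```text
t: 5.0
eef_pos: [0.4981, 0.124, 0.1257]
ee_rot: [[0.0, -0.782, 0.624], [0.001, 0.624, 0.782], [-1.0, 0.0, 0.001]]
ft_force: [-1.5, 3.5, 4.8]
width: 0.182
t 5.0 pos [0.4981 0.124  0.1257] tool delta [-0.0003 -0.0004 -0.0002] jaw az -38.587732314637194 bar/wid 0.18232496668550693
x [ 0.0004  0.0009 -1.    ] F [-1.544   3.5402  4.8463] T [0.7115 0.2602 0.0987] [ 0.1129  0.0253 -0.168   1.377   0.0008  0.7864]
```

```bash
python3 -m jog '[[0.6,0,0,0,0,0,0],[0,0,0,0,0,0,0],[0,0,0,0,0,0,0],[0,0,0,0,0,0,0],[0,0,0,0,0,0,0],[0,0,0,0,0,0,0],[0,0,0,0,0,0,0],[0,0,0,0,0,0,0]]'; python3 st.py .126
python3 - <<'E'
from h import *
for n,(x0,y0,x1,y1) in {"top":(70,150,260,280),"scene":(275,100,465,260)}.items():
    im=optics.capture(n); cv2.imwrite(f"pics/b_{n}.png",cv2.resize(im[y0:y1,x0:x1],None,fx=3.5,fy=3.5,interpolation=cv2.INTER_CUBIC))
E
```

```text
t: 5.8
eef_pos: [0.4981, 0.124, 0.1257]
ee_rot: [[0.0, -0.777, 0.629], [0.001, 0.629, 0.777], [-1.0, 0.0, 0.001]]
ft_force: [-0.7, 4.0, 5.9]
width: 0.181
t 5.8 pos [0.4981 0.124  0.1257] tool delta [-0.0003 -0.0004 -0.0002] jaw az -38.97786145261622 bar/wid 0.18090914401122127
x [ 0.0004  0.001  -1.    ] F [-0.7352  4.0126  5.8632] T [ 0.8729  0.3555 -0.051 ] [ 0.1128  0.0253 -0.168   1.377   0.0009  0.7931]
```

View pics/b_scene.png

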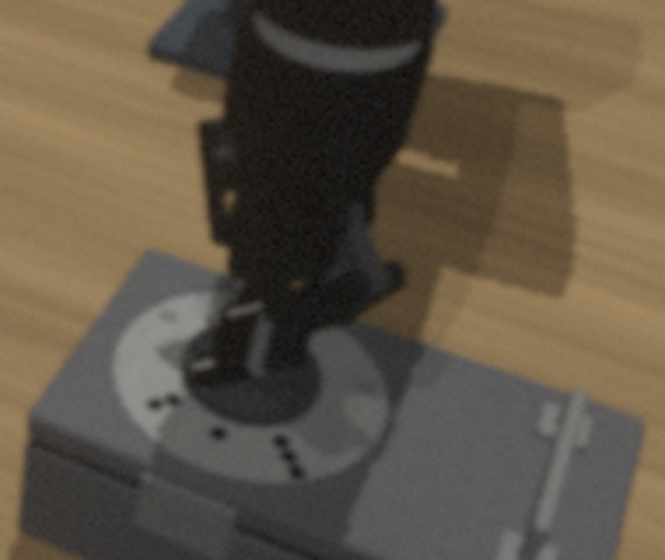

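View pics/b_top.png

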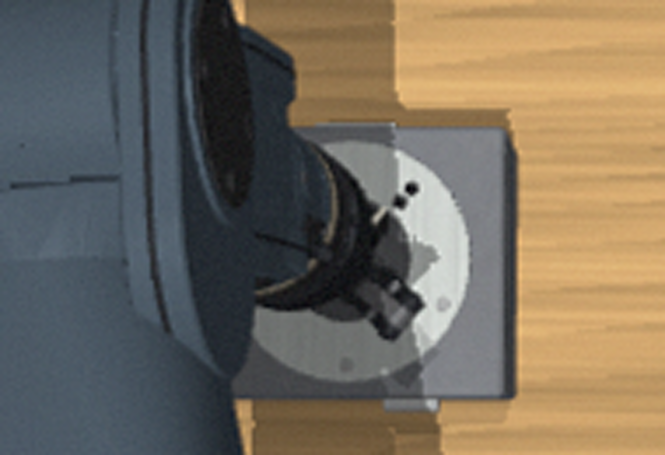

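The top view shows the bar's nose line at about (378,215), in line with the two dots at (400,201) and (412,188). I'll check the nose position by numbers.

```bash
python3 - <<'E'
from h import *
C=np.array([.4983,.1236])
def P(az,r,z): a=np.radians(az); return [C[0]+r*np.cos(a),C[1]+r*np.sin(a),z]
for z in (.112,.118,.124): print(z,"init pred",proj("scene",P(9.4,.0315,z)))
for az in (-36,-39.2,-42):
  print(az,[ (proj("scene",P(az,.0315,z))-[275,100])*3.5 for z in(.112,.118,.124)], "top",[(proj("top",P(az,.0315,z))-[70,150])*3.5 for z in (.105,.118,.13)])
E
python3 -m jog '[[0.2,0,0,0,0,0,0],[0,0,0,0,0,0,0],[0,0,0,0,0,0,0],[0,0,0,0,0,0,0],[0,0,0,0,0,0,0],[0,0,0,0,0,0,0],[0,0,0,0,0,0,0],[0,0,0,0,0,0,0]]'; python3 st.py .126
```

```text
0.112 init pred [344.8998 211.2906]
0.118 init pred [345.5608 208.647 ]
0.124 init pred [346.2308 205.9678]
-36 [array([201.1748, 363.8172]), array([203.1574, 354.5784]), array([205.1662, 345.2174])] top [array([379.2735, 209.6141]), array([375.4071, 206.6322]), array([371.739 , 203.8033])]
-39.2 [array([199.2578, 361.401 ]), array([201.224 , 352.1643]), array([203.2161, 342.8057])] top [array([381.7738, 211.61  ]), array([377.9423, 208.656 ]), array([374.3072, 205.8535])]
-42 [array([197.7366, 359.255 ]), array([199.6895, 350.0202]), array([201.6681, 340.6637])] top [array([383.8646, 213.4711]), array([380.0622, 210.543 ]), array([376.4547, 207.7651])]
t: 6.7
eef_pos: [0.4981, 0.124, 0.1256]
ee_rot: [[0.0, -0.775, 0.632], [0.001, 0.632, 0.775], [-1.0, 0.0, 0.001]]
ft_force: [-1.6, 4.3, 4.4]
width: 0.182
t 6.7 pos [0.4981 0.124  0.1256] tool delta [-0.0004 -0.0004 -0.0002] jaw az -39.16737528922773 bar/wid 0.18153043523039242
x [ 0.0004  0.0009 -1.    ] F [-1.6416  4.3361  4.4376] T [ 0.8538  0.3352 -0.0121] [ 0.1129  0.0253 -0.168   1.377   0.0009  0.7965]
```

Run:
```python
from h import *
C=np.array([.4983,.1236])
x0,y0,x1,y1=325,178,358,214; k=8
im=optics.capture("scene")[y0:y1,x0:x1]
b=cv2.resize(im,None,fx=k,fy=k,interpolation=cv2.INTER_CUBIC); cv2.imwrite("pics/c.png",cv2.resize(b,None,fx=2,fy=2))
m=(b.min(2)>70).astype(np.uint8); cs,_=cv2.findContours(m,cv2.RETR_EXTERNAL,cv2.CHAIN_APPROX_NONE)
for c in cs:
    a=cv2.contourArea(c)/k/k
    if not 2<a<60: continue
    q=(c[:,0]+.5)/k-.5+[x0,y0]
    for z in (.112,.14):
        P=cast("scene",q,z)[:,:2]; mu=P.mean(0)-C; u,s,v=np.linalg.svd(P-P.mean(0)); d=v[0]*np.sign(v[0][0])
        print(a,q.mean(0),z,mu,"az of mean",np.degrees(np.arctan2(mu[1],mu[0])),"dir",np.degrees(np.arctan2(d[1],d[0])))
```

```text
7.4296875 [332.4088 203.6645] 0.112 [ 0.0249 -0.0189] az of mean -37.1452529428507 dir -33.89050604899253
7.4296875 [332.4088 203.6645] 0.14 [ 0.0546 -0.0116] az of mean -12.048837334762533 dir -33.890506048992194
2.96875 [342.3804 188.5071] 0.112 [-0.0196 -0.0183] az of mean -137.0472240782341 dir -33.5888819972542
2.96875 [342.3804 188.5071] 0.14 [ 0.013  -0.0111] az of mean -40.47185639102787 dir -33.588881997254106
```

View pics/c.png

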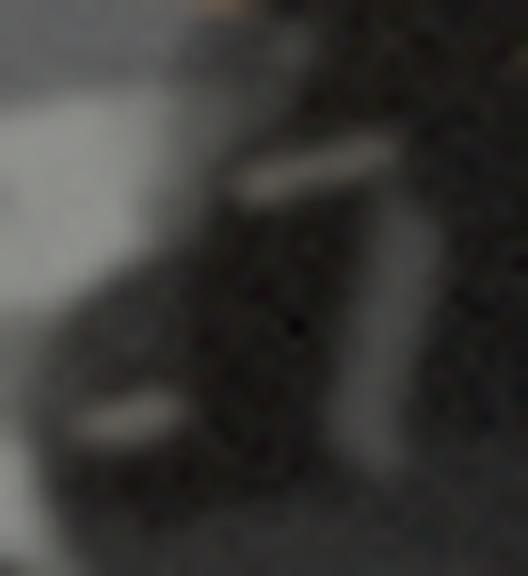

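The two nose marks in the close-up, at about (130,415) and (315,170), give -37.1° and -40.5°. That brackets the -39.2° pad angle, so there is no slip. Next I turn anticlockwise by 80.2°.

```bash
python3 -m jog '[[-6,0,0,0,0,0,0],[-7,0,0,0,0,0,0],[-7,0,0,0,0,0,0],[-7,0,0,0,0,0,0],[-7,0,0,0,0,0,0],[-7,0,0,0,0,0,0],[-7,0,0,0,0,0,0],[-7,0,0,0,0,0,0]]'; python3 -m jog '[[-7,0,0,0,0,0,0],[-7,0,0,0,0,0,0],[-6,0,0,0,0,0,0],[-4,0,0,0,0,0,0],[0,0,0,0,0,0,0],[0,0,0,0,0,0,0],[0,0,0,0,0,0,0],[0,0,0,0,0,0,0]]' ; python3 st.py .126
```

```text
t: 7.55
eef_pos: [0.4981, 0.1239, 0.1256]
ee_rot: [[0.0, -0.961, -0.277], [0.001, -0.277, 0.961], [-1.0, -0.001, 0.001]]
ft_force: [-1.7, 3.4, 5.3]
width: 0.179
t: 8.35
eef_pos: [0.4981, 0.1239, 0.1257]
ee_rot: [[0.001, -0.768, -0.641], [0.001, -0.641, 0.768], [-1.0, -0.001, 0.0]]
ft_force: [-1.6, 4.1, 4.3]
width: 0.182
t 8.35 pos [0.4981 0.1239 0.1257] tool delta [-0.0003  0.0001 -0.0003] jaw az 39.83461748568621 bar/wid 0.18180304631258426
x [ 0.0005  0.0006 -1.    ] F [-1.6106  4.1067  4.3358] T [0.7017 0.3451 0.0585] [ 0.1128  0.0253 -0.168   1.3769  0.0005 -0.5825]
```

```bash
python3 -m jog '[[-1.2,0,0,0,0,0,0],[0,0,0,0,0,0,0],[0,0,0,0,0,0,0],[0,0,0,0,0,0,0],[0,0,0,0,0,0,0],[0,0,0,0,0,0,0],[0,0,0,0,0,0,0],[0,0,0,0,0,0,0]]'; python3 -m jog '[[0,0,0,0,0,0,0],[0,0,0,0,0,0,0],[0,0,0,0,0,0,0],[0,0,0,0,0,0,0],[0,0,0,0,0,0,0],[0,0,0,0,0,0,0],[0,0,0,0,0,0,0],[0,0,0,0,0,0,0]]' ; python3 st.py .126
python3 - <<'E'
from h import *
for n,(x0,y0,x1,y1) in {"scene":(325,170,375,230)}.items():
    im=optics.capture(n); cv2.imwrite(f"pics/d_{n}.png",cv2.resize(im[y0:y1,x0:x1],None,fx=9,fy=9,interpolation=cv2.INTER_CUBIC))
C=np.array([.4983,.1236]);a=np.radians(41.05)
print((proj("scene",[*(C+.0315*np.array([np.cos(a),np.sin(a)])),.112])-[325,170])*9)
E
```

```text
t: 9.15
eef_pos: [0.4981, 0.1239, 0.1256]
ee_rot: [[0.0, -0.754, -0.657], [0.001, -0.657, 0.754], [-1.0, -0.001, 0.0]]
ft_force: [-1.8, 3.8, 5.4]
width: 0.178
t: 9.95
eef_pos: [0.4981, 0.1239, 0.1256]
ee_rot: [[0.001, -0.754, -0.657], [0.001, -0.657, 0.754], [-1.0, -0.001, 0.0]]
ft_force: [-1.6, 4.8, 5.0]
width: 0.179
t 9.95 pos [0.4981 0.1239 0.1256] tool delta [-0.0004  0.0001 -0.0003] jaw az 41.03716906426763 bar/wid 0.17861599935505107
x [ 0.0005  0.0006 -1.    ] F [-1.6238  4.834   5.0358] T [0.7781 0.3692 0.057 ] [ 0.1128  0.0253 -0.168   1.3769  0.0006 -0.6034]
[275.706  378.8162]
```

View pics/d_scene.png

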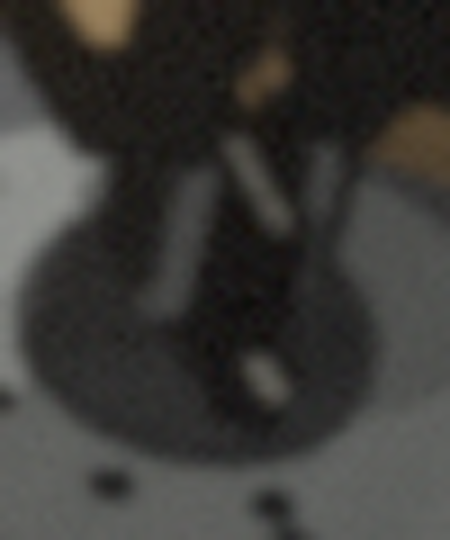

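The nose mark is at (267,380) against a predicted (276,379), under 1 camera pixel off, and it points at the three dots. Now I turn clockwise by 40.1° to the single dot.

```bash
python3 -m jog '[[5,0,0,0,0,0,0],[6.5,0,0,0,0,0,0],[6.5,0,0,0,0,0,0],[6.5,0,0,0,0,0,0],[6.5,0,0,0,0,0,0],[6,0,0,0,0,0,0],[2.5,0,0,0,0,0,0],[0,0,0,0,0,0,0]]'; python3 st.py .126
```

```text
t: 10.8
eef_pos: [0.4981, 0.124, 0.1256]
ee_rot: [[0.0, -1.0, -0.026], [0.001, -0.026, 1.0], [-1.0, -0.0, 0.001]]
ft_force: [-1.4, 3.4, 4.7]
width: 0.183
t 10.8 pos [0.4981 0.124  0.1256] tool delta [-0.0004 -0.0002 -0.0004] jaw az 1.480168664141857 bar/wid 0.18321532916745947
x [ 0.0004  0.0008 -1.    ] F [-1.3819  3.4213  4.7343] T [ 0.7777  0.3318 -0.079 ] [ 0.1128  0.0253 -0.168   1.377   0.0007  0.087 ]
```

```bash
python3 -m jog '[[0.5,0,0,0,0,0,0],[0,0,0,0,0,0,0],[0,0,0,0,0,0,0],[0,0,0,0,0,0,0],[0,0,0,0,0,0,0],[0,0,0,0,0,0,0],[0,0,0,0,0,0,0],[0,0,0,0,0,0,0]]'; python3 -m jog '[[0,0,0,0,0,0,0],[0,0,0,0,0,0,0],[0,0,0,0,0,0,0],[0,0,0,0,0,0,0],[0,0,0,0,0,0,0],[0,0,0,0,0,0,0],[0,0,0,0,0,0,0],[0,0,0,0,0,0,0]]' ; python3 st.py .126
python3 -m jog '[[0,0,0,0,0,0,0.3],[0,0,0,0,0,0,0.5],[0,0,0,0,0,0,0.7],[0,0,0,0,0,0,1],[0,0,0,0,0,0,1],[0,0,0,0,0,0,1],[0,0,0,0,0,0,1],[0,0,0,0,0,0,1]]'; python3 st.py .126
```

```text
t: 11.6
eef_pos: [0.4981, 0.124, 0.1256]
ee_rot: [[0.0, -1.0, -0.018], [0.001, -0.018, 1.0], [-1.0, -0.0, 0.001]]
ft_force: [-1.4, 4.3, 4.9]
width: 0.179
t: 12.4
eef_pos: [0.4981, 0.124, 0.1256]
ee_rot: [[0.0, -1.0, -0.018], [0.001, -0.018, 1.0], [-1.0, -0.0, 0.001]]
ft_force: [-1.9, 4.4, 5.2]
width: 0.176
t 12.4 pos [0.4981 0.124  0.1256] tool delta [-0.0004 -0.0002 -0.0004] jaw az 1.0233114523607867 bar/wid 0.17641094467877128
x [ 0.0003  0.0008 -1.    ] F [-1.8725  4.4383  5.1604] T [ 0.7643  0.3404 -0.0473] [ 0.1128  0.0254 -0.168   1.377   0.0007  0.0949]
t: 13.2
eef_pos: [0.498, 0.1236, 0.1254]
ee_rot: [[0.0, -1.0, -0.017], [-0.0, -0.017, 1.0], [-1.0, -0.0, -0.0]]
ft_force: [-0.3, -0.6, 0.1]
width: 0.997
t 13.2 pos [0.498  0.1236 0.1254] tool delta [-0.0006 -0.0003 -0.    ] jaw az 0.9611503350585764 bar/wid 0.9972906123275249
x [ 0.0001 -0.0001 -1.    ] F [-0.2768 -0.5693  0.1073] T [0.0156 0.0507 0.0429] [ 0.1126  0.0255 -0.1684  1.3768 -0.0001  0.0959]
```

```bash
python3 -m jog '[[0,0,0,-0.015,0,0,1],[0,0,0,-0.03,0,0,1],[0,0,0,-0.03,0,0,1],[0,0,0,-0.03,0,0,1],[0,0,0,-0.03,0,0,1],[0,0,0,0,0.03,0.03,1],[0,0,0,0,0.03,0.03,1],[0,0,0,0,0.03,0.03,1]]'; python3 -m jog '[[0,0,0,0,0.03,0.035,1],[0,0,0,0,0.03,0.035,1],[0,0,0,0,0.03,0.035,1],[0,0,0,0,0.03,0.035,1],[0,0,0,0,0.02,0.035,1],[0,0,0,0,0,0.03,1],[0,0,0,0,0,0,1],[0,0,0,0,0,0,1]]'
python3 - <<'E'
from h import *
C=np.array([.4983,.1236])
for n,(x0,y0,x1,y1),th in (("top",(155,200,182,240),110),("scene",(335,175,358,218),85)):
    k=8; full=optics.capture(n); cv2.imwrite(f"pics/e_{n}.png",full); im=full[y0:y1,x0:x1]
    b=cv2.resize(im,None,fx=k,fy=k,interpolation=cv2.INTER_CUBIC); g=b.min(2)
    cs,_=cv2.findContours((g>th).astype(np.uint8),cv2.RETR_EXTERNAL,cv2.CHAIN_APPROX_NONE)
    for c in cs:
        a=cv2.contourArea(c)/k/k
        if a<3 or a>100: continue
        q=(c[:,0]+.5)/k-.5+[x0,y0]
        P=cast(n,q,.14)[:,:2]; mu=P.mean(0); u,s,v=np.linalg.svd(P-mu); d=v[0]*np.sign(v[0][0])
        print(n,a,q.mean(0),"az",np.degrees(np.arctan2(d[1],d[0])),"off",(mu-C)@[-d[1],d[0]])
    big=(full[175:275,70:225] if n=="top" else full[165:310,275:465]); cv2.imwrite(f"pics/f_{n}.png",cv2.resize(big,None,fx=4,fy=4,interpolation=cv2.INTER_CUBIC))
print(read_state()["t"])
E
```

```text
t: 14.0
eef_pos: [0.406, 0.2129, 0.2622]
ee_rot: [[0.002, -1.0, -0.015], [0.001, -0.015, 1.0], [-1.0, -0.003, 0.001]]
ft_force: [-0.5, 0.6, -0.4]
width: 0.995
t: 14.8
eef_pos: [0.2628, 0.415, 0.261]
ee_rot: [[0.0, -1.0, -0.018], [-0.0, -0.018, 1.0], [-1.0, -0.0, -0.0]]
ft_force: [0.8, 0.1, -0.8]
width: 1.002
top 6.8671875 [180.0331 238.3875] az -57.84438870378483 off -0.04130334235746445
top 11.046875 [156.4873 238.1176] az 60.118903529748174 off 0.0331262820370953
top 25.6015625 [164.557  216.4053] az 1.0418362692828678 off 0.00030487690249971996
scene 6.046875 [341.5341 210.5038] az 1.3329540573891732 off 0.0043837364175350725
scene 3.5078125 [357.0542 193.2808] az 17.520474859210843 off 0.00898804561542937
scene 26.3203125 [349.1401 189.5943] az 0.8699983247026636 off -0.0009450703204013194
scene 9.4140625 [354.0695 175.3218] az -68.09363112910575 off -0.029322537618332305
14.9
```

View pics/f_top.png

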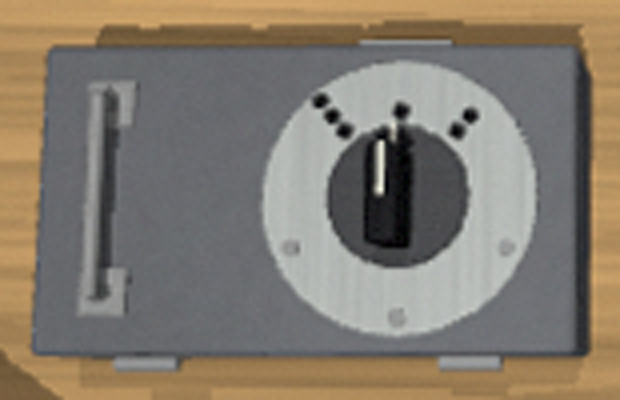

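View pics/f_scene.png

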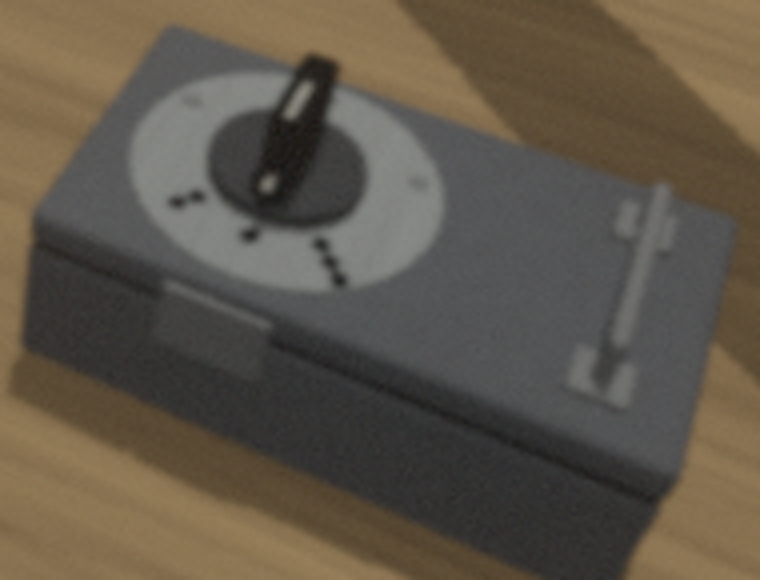

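View pics/e_top.png

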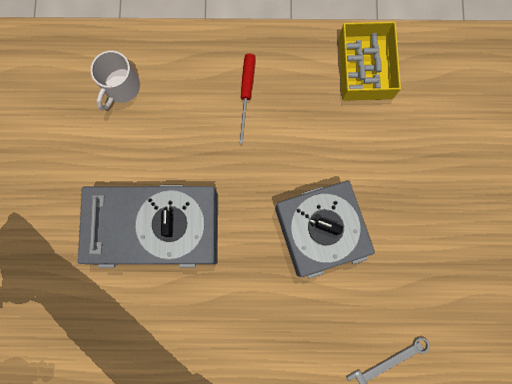

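The nose line, at (381,165) in the top crop, points at the single dot at (401,110). Its azimuth reads 1.04° (top) and 0.87° (scene) against 0.95°. The small box looks unchanged at (325,228), and the arm is clear.

```bash
python3 -c "
from rig import workorder; print(workorder.job_done())"
```

```text
the job is handed in; nothing more can be done
None
```

I dialled the long key box as asked and handed the job in, using about 15 s of the 45 s allowed. I gripped the dial's bar, which started about 0.15 rad anticlockwise of the single dot, and turned it in this order:
1. **Two dots:** clockwise to the two dots, held for more than 1 s.
2. **Three dots:** anticlockwise past the single dot to the three dots, held for more than 1 s.
3. **Single dot:** clockwise back to the single dot, held for more than 1 s.

I then let go, lifted clear and moved the arm away.

**Final checks:**
- **Dial position:** the nose line reads 1.04° in the top view and 0.87° in the scene view, with the single dot at about 0.95°. That is within about 0.1°, and both views agree.
- **Other box:** the small box's dial looks unchanged from the first picture. I compared it by eye only.
- **Forces:** the wrist force readings stayed below about 8 N, and the gripper was touching nothing at the end.

**Less certain:** while gripped, the nose was partly hidden. The camera readings were within about 2° of the gripper's angle at the two dots and within about 1 pixel of the predicted spot at the three dots. For those two stops I relied mainly on the gripper angle, which matched each target to within 0.1° (two dots at -39.2°, three dots at 41.0°).

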